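# Reseat the cell and close the logger's cover

### The arm

A 6-joint arm with a two-finger parallel gripper is mounted at the origin on a cart in front of the work surface, level with it; the furniture and walls round the work are solid. World frame = base frame: x ahead of the robot, y to its left, z up, the work surface at z = 0. Lengths are in mm, angles in rad, forces in N, time in s.
With the tool pointing down it reaches from about 250 to 775 mm from the base axis. Payload 4 kg.
Tool frame: the origin (TCP) lies midway between the tips of the shut fingers; the grasp point (between the pads) lies 19 mm behind it; y points along the fingers, z is the direction in which the jaws open and shut, and the axes are right-handed (so a half turn about y gives the same grasp; the last joint's range is limited). The gripper opens to 94 mm and grips with 3 to 60 N. Pads are 16 mm wide; open, the fingers measure 119 mm over their backs; the gripper's body (75 mm by 177 mm) begins 78 mm behind the grasp point.
Start: joints at [1.055, 0.087, 1.371, -0, 1.684, -0.103], TCP at [220.658, 503.816, 205.506] pointing down, gripper open.
Joint ranges: [-3.1, 3.1], [-0.76, 2.03], [0.27, 2.55], [-1.08, 4.22], [0.17, 2.65], [-2.57, 2.57]. Speed limits (rad/s): [2.79, 2.79, 3.14, 3.14, 3.14, 3.14].

### API

Orientations are given as a 3x3 rotation matrix whose columns are the frame's x, y, z axes.
In Python, from plant import telemetry, vision, order, nets gives the robot as it stands.
- The arm moves only by the shell command python3 -m inch 'ROWS' [FORCE]. ROWS is JSON, a list of rows, each a list of 3 entries, a list of its own where there are three numbers: the finger opening in mm, from 0 to 94, then the shift along the tool's x, y, z in mm, then the turn, a rotation vector about the tool's x, y, z in degrees. In form: [[gripper, [x, y, z], [ax, ay, az]], ...]. A call has 1 to 10 rows; each row shifts and turns the commanded pose from where the row before left it, along the tool's axes as they then stand; what a row does not reach is not made up. A row lasts 1/10 s, in which the tool goes at most 50 mm and 8.59 degrees, less where a joint would pass 70% of its speed; a pose out of reach is approached as far as the arm can. A call with a gripper value outside its range is refused whole. The fingers move at their own pace and stop on an object; FORCE is the grip in N (left out, the last holds). Time passes only in rows, so rows that do not move let the fingers close. It gives the time, the measured TCP pose, the force and the opening at its end, in the units of the state.
- telemetry.read_state(): the state, without advancing time (a new reading comes with each control period).
- vision.capture(name): name is "scene" or "top" or "wrist"; returns a dict with "img" (400x640x3 uint8, red, green, blue), "range_z" (400x640 float32, mm along the optical axis (not along the pixel's ray), 0 where there is no reading), "camera_matrix" (3x3 intrinsics, pixels), "distortion" ([k1, k2, p1, p2, k3] as OpenCV has them; the pictures are not rectified), "eye" and "attitude" of the camera in the world. Camera axes: x right, y down, z forward; pixel columns grow to the right and rows downward; lengths in mm; the calibration is good to about 2 mm. A picture is of the moment at which its call begins.
- order.sign_off(): hands the job in, once; it reports no verdict.
Trained networks look in the newest picture that a camera, given by its name, has taken for a name from the list of things; names that differ only in an ending like _2 or _b are one class to them, and where a whole thing is asked for, a point or a joint stands for the part that bears it (a point fixed in the world has none). Each returns a list of dicts, best first, with "confidence" (0 to 1); they miss things now and then, are a little off and sometimes report something else, mostly with a low value. They report only what shows in the picture. A call takes as long as a camera call.
- nets.spot_in(camera, query): "extent" ([left, top, right, bottom] as shares, 0 to 1, of the picture: columns of its width, rows of its height, round what is visible of it).
- nets.mark_of(camera, query): "xy" ([column, row] as shares, 0 to 1, of the picture: columns of its width, rows of its height: a listed point, or the origin of a listed thing).
The state is a dict: "t": time; "joint_pos": joint angles; "joint_velocities": joint speeds; "joint_torque": joint torques, N m; "tcp_pos": TCP position; "eef_rot": TCP orientation; "wrist_force": force on the tool from outside, world axes, zero at the start; "torque": the same for the moment, N m; "gripper_width": opening from 0.0 (shut) to 1.0 (fully open).
Only numpy, scipy, OpenCV 4.12 (cv2) and the standard library are available. Lean on these libraries where they do the work, as an engineer would, in place of code of your own. Each camera call takes 0.05 s, during which the arm holds its last target.

### The job

The cell in the open battery bay of the bench data logger has sprung half out: push it back against the spring contact and tip its raised end down until it lies flat in the bay. Then slide the cover plate along its guides, without lifting it off the logger, until its three holes drop over the studs and it lies flat over the cell. Leave the other things on the bench where they are.

Things in the scene. Friction and masses are not known exactly. Their poses are not given: they have to be found in the camera images.
- logger: white and grey open-topped housing fixed to the bench, 187 (x) x 153 (y) x 60 mm. Origin: centre of its underside; z up, x: the way the cover slides shut; all 'logger' numbers below are mm in this frame. Side walls 5 mm thick along both sides (inner faces y = +-71.5, top z = 60). A flat deck from x = -93.5 to -18.5, top z = 52; beyond it, to x = 93.5, an open bay with floor z = 8
- stud (a point): tip of the stud farthest from the deck, logger (70.5, -25, 51.5). Two more like it nearer the deck at logger (12.5, 54) and (12.5, -54). Each is a steel stud 12 mm across with a tapered tip on a post 25 mm across whose shoulder, on which the seated cover lies, is at z = 44
- end_wall (a point): middle of the top inner edge of the fixed wall at the +y end of the battery bay, logger (41.5, 36, 22). Wall 5 mm thick, 26 mm wide. Battery bay runs along y at x = 41.5; low ribs (top z = 18) cradle the cell from y = -32 to -6; from y = -6 to 45 its sides are free for fingers (fingers on either side at y = 10 to 35 are clear of the studs)
- bay (a point): where the centre of the seated cell belongs: logger (41.5, 1, 23); axes as the logger
- seat (a point): where the cover's origin (middle of its underside) belongs when home: logger (34.5, 0, 44); axes as the logger
- contact (a joint): spring contact, a brass disc 16 mm across at the -y end of the battery bay, centre z = 23: 0 as released (face at logger y = -28), grows as it is pushed toward -y, at most 0.018 m. Resists with 2 N at first and 0.4 N more per mm; 0.006 with the cell seated
- cell: grey cylinder with steel end caps, 30 mm across, 70 mm long, 0.12 kg. Origin at its centre, y axis along its length. Starts leaning about 0.23 rad: -y end low near the spring contact, +y end raised on the end wall, 9 mm past its inner face. It must move 10 to 13 mm toward -y, against the spring, before the raised end clears the wall and can go down; the spring then holds it against the wall
- cover: aluminium plate 100 (x) x 140 (y) x 5 mm, 0.3 kg, holes of 17 mm at (-22, 54), (-22, -54), (36, -25) from its origin, the middle of its underside; axes as the logger's. Starts on the deck between the side walls (1.5 mm play each side), underside z = 52; travels about 93 to 107 mm, riding on the stud tips, and drops 8 mm when the holes meet the studs, which then stop it
- lip (a point): middle of the rear (-x) face of the cover's upright lip, 13 mm above the cover's underside, 50 mm behind its origin: the place to push. The lip is 100 mm wide, 4 mm thick, its top 20 mm above the underside
- spatula: micro spatula with green grip, 185 mm long, lying flat; bystander
- tweezers: steel tweezers, 128 mm long, lying flat; bystander
- petri_side: round petri dish 63 mm across, 15 mm high; bystander
- stopwatch: black digital stopwatch 78 x 62 x 22 mm, lying flat; bystander
- vial: sample vial 21 mm across, 52 mm high, standing; bystander
- dropper_bottle: amber dropper bottle 34 mm across, 107 mm high, standing; bystander

How it is judged:
By the outcome, as a careful person would: the job done as asked, in the order asked, and still so for the second after the job is handed in, with the robot touching nothing.
It also fails if it takes over 54 s, if anything falls off the work surface, if the arm or the gripper's body presses on something with over 40 N, if the wrist force passes 120 N, or if a joint passes its speed limit or range.

## Working session

There is one attempt and no reset: what is moved stays moved. The work goes in short steps, Python scripts to look and compute and a shell command to move; the robot and the scene stay as the last step left them, time stands still between calls to the robot, and variables do not carry over. Pictures are saved under pics/ and viewed, and the job is handed in when it is done.

```bash
ls; mkdir -p pics
cat > h.py <<'E'
import numpy as np, cv2, json
from plant import telemetry, vision, order, nets
def cap(n,save=None):
    c=vision.capture(n)
    if save: cv2.imwrite('pics/%s.png'%save,c['img'][:,:,::-1])
    return c
def ray(c,uv):
    K=np.array(c['camera_matrix'],float);d=np.array(c['distortion'],float)
    p=cv2.undistortPoints(np.array([[uv]],float),K,d)[0,0]
    R=np.array(c['attitude'],float)
    return np.array(c['eye'],float),R@np.array([p[0],p[1],1.])
def atz(c,uv,z):
    e,r=ray(c,uv); return e+r*(z-e[2])/r[2]
def dep(c,uv):
    e,r=ray(c,uv);u,v=[int(round(a)) for a in uv]
    w=c['range_z'][max(0,v-2):v+3,max(0,u-2):u+3];w=w[w>0]
    return e+r*np.median(w) if len(w) else None
def px(c,P):
    R=np.array(c['attitude'],float);e=np.array(c['eye'],float)
    p=(np.atleast_2d(P)-e)@R
    return cv2.projectPoints(p,np.zeros(3),np.zeros(3),np.array(c['camera_matrix'],float),np.array(c['distortion'],float))[0][:,0]
def tri(obs):
    A=np.zeros((3,3));b=np.zeros(3)
    for c,uv in obs:
        e,r=ray(c,uv);r=r/np.linalg.norm(r);M=np.eye(3)-np.outer(r,r);A+=M;b+=M@e
    P=np.linalg.solve(A,b)
    return P,[np.linalg.norm(np.cross(P-ray(c,uv)[0],ray(c,uv)[1]/np.linalg.norm(ray(c,uv)[1]))) for c,uv in obs]
E
python3 - <<'E'
from h import *
np.set_printoptions(precision=2,suppress=True)
s=telemetry.read_state(); print({k:np.round(v,3).tolist() for k,v in s.items()})
for n in ['scene','top','wrist']:
    c=cap(n,n+'0'); print(n,c['eye'],np.array(c['attitude']).tolist())
    for q in ['logger','stud','end_wall','bay','seat','contact','cell','cover','lip']:
        m=nets.mark_of(n,q)[:2]
        print(q,[(np.round(np.array(i['xy'])*[640,400],1).tolist(),round(i['confidence'],2),dep(c,np.array(i['xy'])*[640,400])) for i in m])
E
```

```text
pics
{'t': 0.0, 'joint_pos': [1.055, 0.088, 1.372, -0.0, 1.684, -0.103], 'joint_velocities': [0.001, -0.001, -0.001, 0.001, 0.001, -0.001], 'joint_torque': [0.001, -34.018, -30.243, 0.072, 0.033, -0.0], 'tcp_pos': [220.377, 503.331, 204.335], 'eef_rot': [[0.916, -0.001, 0.401], [-0.401, -0.002, 0.916], [-0.0, -1.0, -0.002]], 'wrist_force': [0.422, -0.105, 0.136], 'torque': [-0.027, -0.054, -0.018], 'gripper_width': 0.998}
scene [-80.69 629.31 475.75] [[-0.6594831811333457, -0.33822300391328064, 0.6713323569038809], [-0.75147834836945, 0.3192386383041061, -0.5773794105661059], [-0.01903222882813342, -0.8852637411741301, -0.4646997770907756]]
logger [([218.5, 285.5], 0.58, array([411.88, 424.53,  56.48]))]
stud [([180.9, 253.9], 0.82, array([549.09, 428.9 ,  48.53]))]
end_wall [([186.9, 289.0], 0.91, array([439.02, 467.04,  55.96])), ([377.0, 208.5], 0.65, array([464.44, -20.35,   8.42]))]
bay [([195.4, 276.1], 0.96, array([485.32, 432.96,  36.59])), ([185.3, 287.4], 0.71, array([442.68, 467.83,  57.41]))]
seat [([196.0, 262.6], 0.62, array([513.58, 416.82,  42.26]))]Traceback (most recent call last):
  File "<stdin>", line 7, in <module>
ValueError: it knows: bay, cell, cover, dropper_bottle, end_wall, lip, logger, petri_side, seat, spatula, stopwatch, stud, tweezers, vial
```

Run:
```python
from h import *
np.set_printoptions(precision=2,suppress=True)
for n in ['scene','top','wrist']:
    c=cap(n,n+'0'); print(n,c['eye'],c['camera_matrix'][0][0])
    for q in ['logger','stud','end_wall','bay','seat','cell','cover','lip']:
        m=nets.mark_of(n,q)[:2]
        print(q,[(np.round(np.array(i['xy'])*[640,400],1).tolist(),round(i['confidence'],2),dep(c,np.array(i['xy'])*[640,400])) for i in m])
```

```text
scene [-80.69 629.31 475.75] 401.845067287135
logger [([217.8, 289.6], 0.81, array([399.17, 432.19,  60.29])), ([355.1, 226.5], 0.47, array([434.57,  85.51,  15.87]))]
stud [([184.6, 254.1], 0.71, array([544.06, 423.95,  48.46]))]
end_wall [([187.2, 288.5], 0.87, array([438.66, 466.47,  56.94]))]
bay [([196.7, 277.4], 0.63, array([489.42, 429.75,  29.61])), ([196.9, 261.8], 0.36, array([516.41, 413.86,  41.03]))]
seat [([198.0, 266.9], 0.78, array([503.39, 418.47,  39.19]))]
cell [([191.2, 272.6], 0.65, array([487.78, 438.13,  45.59])), ([272.8, 264.0], 0.35, array([188.73, 458.94, 240.5 ]))]
cover [([244.5, 265.0], 0.64, array([428.96, 364.46,  57.62]))]
lip [([271.1, 261.9], 0.6, array([189.75, 460.02, 243.02]))]
top [ 446.34  157.76 1032.14] 365.8932437120895
logger [([238.8, 213.2], 0.62, array([480.66, 400.2 ,   8.28]))]
stud [([223.6, 188.4], 0.91, array([547.85, 431.55,  45.77])), ([215.1, 212.5], 0.51, array([483.59, 459.38,  33.31]))]
end_wall [([217.9, 211.6], 0.71, array([485.2 , 447.22,  48.15])), ([420.1, 236.9], 0.58, array([ 399.96, -107.25,    0.11]))]
bay [([225.4, 2
[... 275 characters left out ...]
3] 301.83953811227934
logger [([322.1, 357.5], 0.81, array([432.37, 413.85,  56.92]))]
stud [([353.0, 379.2], 0.73, array([203.78, 517.8 , 335.4 ]))]
end_wall [([365.6, 361.8], 0.92, array([487.21, 458.  ,  29.99]))]
bay [([350.7, 379.8], 0.69, array([203.54, 517.38, 335.59])), ([350.4, 378.2], 0.5, array([203.71, 517.3 , 335.02]))]
seat [([352.8, 377.5], 0.69, array([207.72, 516.67, 331.  ]))]
cell [([355.0, 376.6], 0.45, array([207.57, 517.23, 331.13])), ([248.9, 359.3], 0.33, array([400.43, 320.99,  51.64]))]
cover [([290.5, 369.5], 0.67, array([433.2 , 367.63,  57.04]))]
lip [([249.8, 359.7], 0.72, array([394.01, 328.17,  61.73])), ([353.0, 378.9], 0.44, array([203.73, 517.82, 335.38]))]
```

View pics/scene0.png

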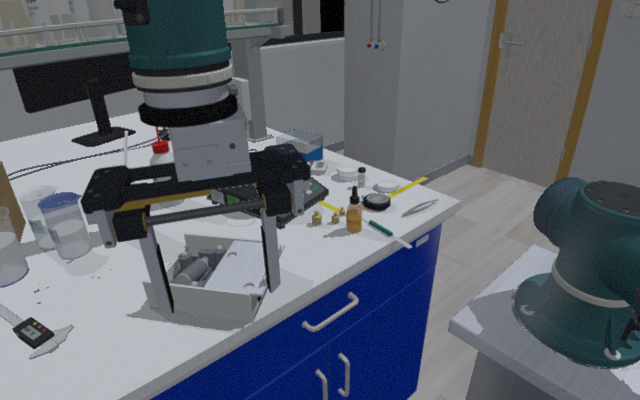

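```bash
ls pics
```

```text
scene0.png
top0.png
wrist0.png
```

Run:
```python
import cv2
a=cv2.imread('pics/top0.png')[140:290,160:360];cv2.imwrite('pics/top0z.png',cv2.resize(a,None,fx=4,fy=4,interpolation=3))
```

```text
(no output)
```

View pics/top0z.png

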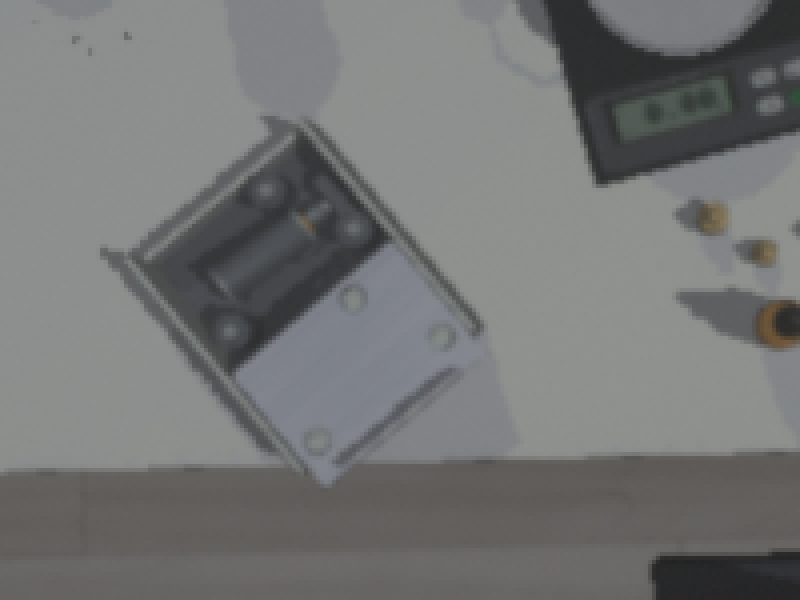

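View pics/wrist0.png

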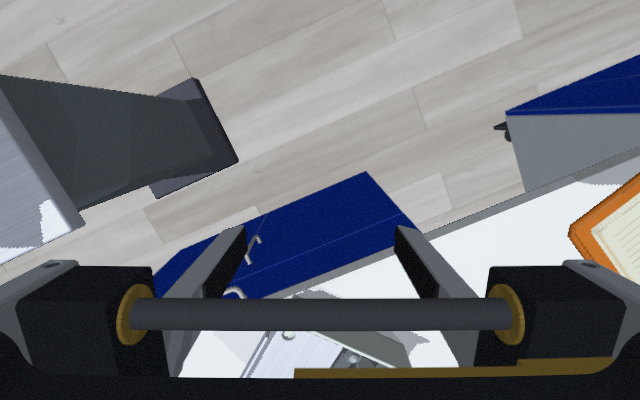

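View pics/top0.png

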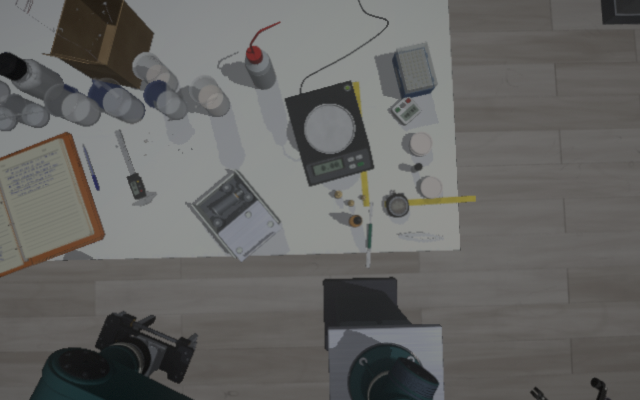

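```bash
cat > fit.py <<'E'
from h import *
from scipy.optimize import least_squares
np.set_printoptions(precision=2,suppress=True)
S=np.array([[70.5,-25,51.5],[12.5,54,51.5],[12.5,-54,51.5]])
H=np.array([[-22,54,57.],[-22,-54,57],[36,-25,57]])
def L2W(p,P):
    c,s=np.cos(p[2]),np.sin(p[2]);P=np.atleast_2d(P)
    return np.c_[P[:,0]*c-P[:,1]*s+p[0],P[:,0]*s+P[:,1]*c+p[1],P[:,2]]
E
python3 - <<'E'
from fit import *
c=cap('top')
def z(l): return np.array(l,float)/4+[160,140]-0.375
so=z([[268,190],[230,330],[352,228]]); ho=z([[317,440],[441,336],[352,298]])
def f(p):
    return np.r_[(px(c,L2W(p,S))-so).ravel(),(px(c,L2W(p,H+[p[3],0,0]))-ho).ravel()]
r=least_squares(f,[480,400,0.7,-60]);print(r.x,r.fun)
p=r.x
for n,q in [('endwall',[41.5,36,22]),('lip',[p[3]-50,0,65]),('bay',[41.5,1,23]),('deck rear',[-93.5,0,52])]: print(n,L2W(p,q))
w=cap('wrist');print(np.array(w['attitude']),w['eye'])
E
```

```text
[479.91 398.94   0.67 -60.08] [-0.42 -0.1  -0.12  0.19  0.42  0.01 -0.2   0.05  0.1   0.06  0.22 -0.21]
endwall [[490.26 452.9   22.  ]]
lip [[393.4  330.87  65.  ]]
bay [[511.9  425.39  23.  ]]
deck rear [[406.43 341.13  52.  ]]
[[ 0.4   0.89  0.23]
 [ 0.92 -0.39 -0.1 ]
 [ 0.    0.25 -0.97]] [155.12 531.82 384.13]
```

```bash
cat >> fit.py <<'E'
P0=[479.91,398.94,0.67]
def plan(target,p=P0,world=False):
    s=telemetry.read_state();R=np.array(s['eef_rot']);
    T=np.array(target,float) if world else L2W(p,target)[0]
    return R.T@(T-np.array(s['tcp_pos']))
def Rl(p=P0):
    c,s=np.cos(p[2]),np.sin(p[2]);return np.array([[c,-s,0],[s,c,0],[0,0,1.]])
def tl(p=P0):
    s=telemetry.read_state();R=Rl(p)
    print('t',round(s['t'],2),'tcp L',R.T@(np.array(s['tcp_pos'])-[p[0],p[1],0]),'F L',R.T@np.array(s['wrist_force']),'w',s['gripper_width']*94)
    print('tool in L (cols)\n',R.T@np.array(s['eef_rot']))
E
python3 -m inch '[[94,[0,0,0],[0,7,0]],[94,[0,0,0],[0,7,0]],[94,[0,0,0],[0,7,0]],[94,[0,0,0],[0,7,0]],[94,[0,0,0],[0,0,0]]]'
python3 -c "
from fit import *
tl();print(plan([41.5,-60,170]),plan([41.5,27,170]))"
```

```text
t: 2.25
tcp_pos: [220.7, 503.8, 205.5]
eef_rot: [[0.621, 0.0, 0.784], [-0.784, 0.0, 0.621], [-0.0, -1.0, 0.0]]
wrist_force: [0.9, -0.4, -0.1]
gripper_width: 0.996
t 2.25 tcp L [-138.09  243.2   205.52] F L [ 0.49 -0.87 -0.12] w 93.6564472137563
tool in L (cols)
 [[-0.  0.  1.]
 [-1.  0. -0.]
 [-0. -1.  0.]]
[303.12  35.51 179.72] [216.12  35.51 179.68]
```

```bash
python3 -m inch '[[60,[37.5,0,22.5],[0,0,0]],[60,[37.5,0,22.5],[0,0,0]],[60,[37.5,0,22.5],[0,0,0]],[60,[37.5,0,22.5],[0,0,0]],[60,[37.5,0,22.5],[0,0,0]],[60,[37.5,0,22.5],[0,0,0]],[60,[37.5,0,22.5],[0,0,0]],[60,[37.5,0,22.5],[0,0,0]],[60,[0,0,0],[0,0,0]],[60,[0,0,0],[0,0,0]]]'
python3 -c "
from fit import *
tl()
c=cap('wrist','w1');c=cap('scene','s1')
for q in ['stud','end_wall','cell','bay','seat']: print(q,[(np.array(i['xy'])*[640,400],i['confidence']) for i in nets.mark_of('wrist',q)][:2])
"
```

```text
t: 3.25
tcp_pos: [548.5, 379.6, 204.6]
eef_rot: [[0.621, -0.002, 0.784], [-0.784, -0.0, 0.621], [-0.001, -1.0, -0.001]]
wrist_force: [-0.2, 1.1, 0.4]
gripper_width: 0.639
t 3.25 tcp L [ 41.75 -57.79 204.57] F L [0.54 0.94 0.38] w 60.02398475446556
tool in L (cols)
 [[-0. -0.  1.]
 [-1.  0. -0.]
 [-0. -1. -0.]]
stud [(array([348.48, 158.  ]), 0.97)]
end_wall [(array([322.37, 103.08]), 0.8)]
cell [(array([322.82, 123.8 ]), 0.87), (array([230.27, 137.52]), 0.23)]
bay [(array([320.32, 136.08]), 0.81)]
seat [(array([314.18, 135.88]), 0.95)]
```

View pics/w1.png

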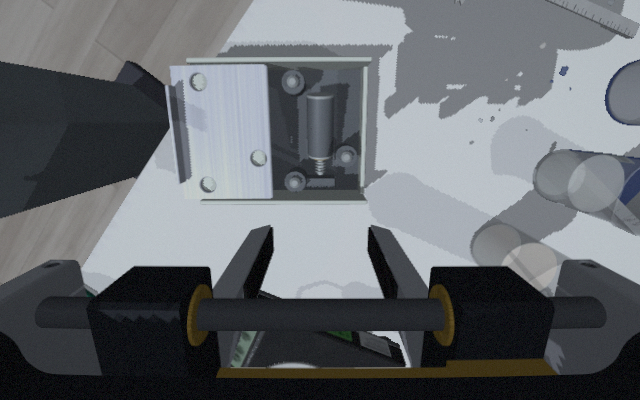

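View pics/s1.png

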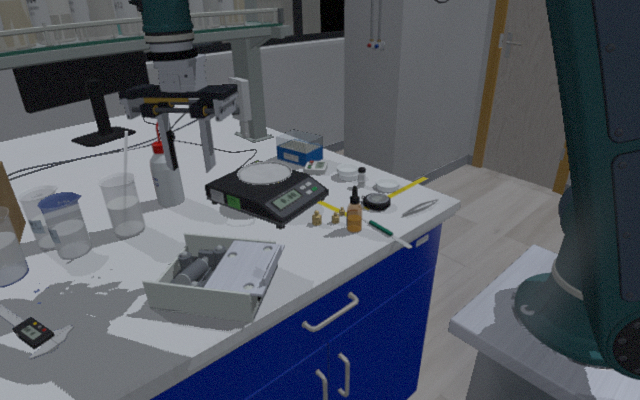

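Run:
```python
from fit import *
import cv2
t=cap('top','top1');w=cap('wrist','w2');
def z(l): return np.array(l,float)/4+[160,140]-0.375
so=z([[268,190],[230,330],[352,228]]); ho=z([[317,440],[441,336],[352,298]])
sw=np.array([[346,155.5],[292,82],[295,180.5]]);hw=np.array([[198,82],[208.5,184],[258,158]])
def g(c,s,h):
    return lambda p:np.r_[(px(c,L2W(p,S))-s).ravel(),(px(c,L2W(p,H+[p[3],0,0]))-h).ravel()]
gt,gw=g(t,so,ho),g(w,sw,hw)
for f in (gt,gw,lambda p:np.r_[gt(p)*2.8,gw(p)*1.1]):
    r=least_squares(f,[480,400,0.7,-60]);print(r.x,r.fun)
p=r.x
for z_ in ((319,97),(319,105),(318,115),(318,125),(318,135),(318,145),(318,152)):
    d=dep(w,z_); print(z_,Rl(p).T@(d-[p[0],p[1],0]))
# triangulate far stud & end wall
print(tri([(t,so[0]),(w,sw[0])]),tri([(t,so[1]),(w,sw[1])]))
a=cv2.imread('pics/w2.png')[40:220,150:390];cv2.imwrite('pics/w2z.png',cv2.resize(a,None,fx=3.3,fy=3.3,interpolation=3))
```

```text
[479.91 398.94   0.67 -60.08] [-0.42 -0.1  -0.12  0.19  0.42  0.01 -0.2   0.05  0.1   0.06  0.22 -0.21]
[480.07 400.27   0.68 -61.45] [ 0.66  0.42 -0.48 -1.51 -0.15  1.89 -0.35 -0.53 -0.27  0.5   0.62 -0.37]
[479.98 399.58   0.67 -60.74] [-2.41 -0.11 -0.8   0.88  0.14 -0.31  0.01  0.52  0.3  -0.15  0.42 -0.39
  0.    1.54 -0.56 -1.01 -1.08  2.65  0.29 -0.84 -0.55  0.35  0.7  -0.13]
(319, 97) [41.02 38.27 48.41]
(319, 105) [40.99 30.03 50.13]
(318, 115) [39.86 19.79 47.63]
(318, 125) [39.79  9.23 45.09]
(318, 135) [39.73 -1.61 43.07]
(318, 145) [ 39.66 -12.82  40.25]
(318, 152) [ 39.61 -20.93  37.8 ]
(array([551.52, 424.89,  39.75]), [np.float64(0.20298727362426922), np.float64(0.20298727362422914)]) (array([456.82, 449.2 ,  50.14]), [np.float64(0.03950357341162795), np.float64(0.039503573411591615)])
```

View pics/w2z.png

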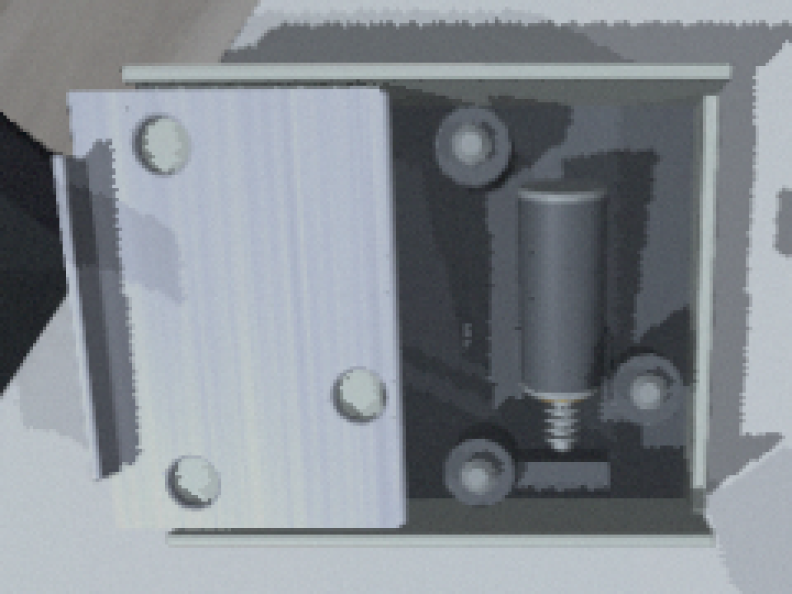

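Run:
```python
from fit import *
import cv2
t=cap('top');w=cap('wrist');
def z(l): return np.array(l,float)/4+[160,140]-0.375
def zw(l): return np.array(l,float)/3.3+[150,40]-0.35
so=z([[268,190],[230,330],[352,228]]); ho=z([[317,440],[441,336],[352,298]])
sw=zw([[647,391],[472,145],[479,475]]);hw=zw([[162,144],[193,480],[359,394]])
def g(c,s,h):
    return lambda p:np.r_[(px(c,L2W(p,S))-s).ravel(),(px(c,L2W(p,H+[p[3],0,0]))-h).ravel()]
gt,gw=g(t,so,ho),g(w,sw,hw)
for f in (gw,lambda p:np.r_[gt(p)*2.8,gw(p)*1.1]):
    r=least_squares(f,[480,400,0.7,-60]);print(r.x,np.round(r.fun,1))
p=r.x;print(p.tolist())
for z_ in ((320.5,99),(320.5,105),(320.5,115),(320.5,125),(320.5,135),(320.5,145),(320.5,155)):
    d=dep(w,z_); print(z_,Rl(p).T@(d-[p[0],p[1],0]))
for i in range(3): print(tri([(t,so[i]),(w,sw[i])])[0])
print(plan([41.5,27,80],p))
```

```text
[481.73 398.5    0.67 -61.26] [ 0.8  0.4 -0.4 -0.9 -0.3  0.8 -0.2 -0.6 -0.1  0.5  0.3  0.3]
[480.8  398.72   0.67 -60.63] [-1.1 -1.1 -0.1 -0.3  1.3 -1.   0.3 -0.4  0.9 -0.6  1.2 -1.2  0.2 -0.2
 -1.  -1.8 -1.1  0.1 -0.1 -1.8 -0.3 -0.4  0.2 -0.5]
[480.80392530686356, 398.71899611282043, 0.6690762646988141, -60.626345899463026]
(320.5, 99) [42.38 37.06 51.39]
(320.5, 105) [42.4  31.03 50.46]
(320.5, 115) [42.42 20.8  48.01]
(320.5, 125) [42.45 10.27 45.69]
(320.5, 135) [42.47 -0.59 42.91]
(320.5, 145) [ 42.5  -11.78  40.24]
(320.5, 155) [ 42.53 -23.32  37.58]
[551.27 422.41  49.39]
[457.73 448.67  50.08]
[523.96 365.15  52.41]
[-82.69 125.71   0.46]
```

```bash
sed -i 's/^P0=.*/P0=[480.8,398.72,0.6691]/' fit.py
python3 -m inch '[[60,[-20.7,31,0],[0,0,0]],[60,[-20.7,31,0],[0,0,0]],[60,[-20.7,31,0.5],[0,0,0]],[60,[-20.7,32,0],[0,0,0]],[60,[0,0,0],[0,0,0]]]' 25
python3 -c "
from fit import *
tl();cap('wrist','w3');cap('scene','s3');cap('top','t3');print(plan([42,27,23]))"
```

```text
t: 4.3
tcp_pos: [492.2, 444.9, 74.1]
eef_rot: [[0.623, -0.01, 0.782], [-0.782, -0.006, 0.623], [-0.001, -1.0, -0.012]]
wrist_force: [-0.2, 0.3, -0.8]
gripper_width: 0.635
t 4.3 tcp L [37.58 29.21 74.12] F L [ 0.05  0.36 -0.79] w 59.71418524128192
tool in L (cols)
 [[ 0.   -0.01  1.  ]
 [-1.    0.    0.  ]
 [-0.   -1.   -0.01]]
[-1.2  59.3  -0.82]
```

View pics/s3.png

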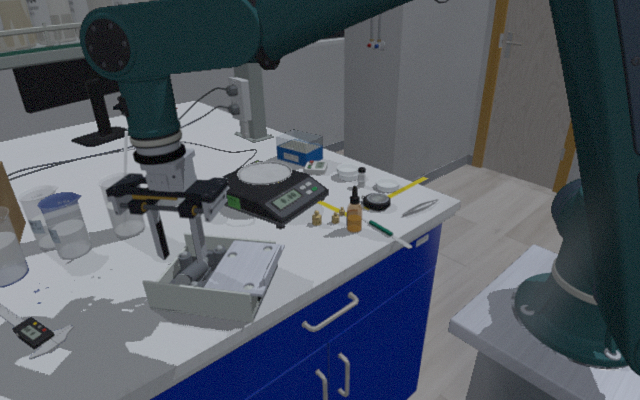

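View pics/w3.png

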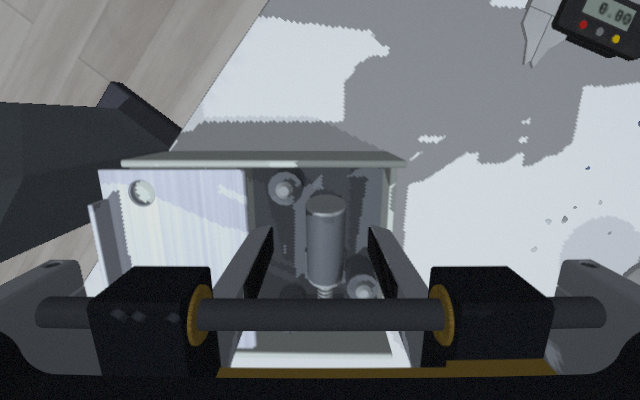

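```bash
python3 -m inch '[[60,[-1,15,-0.5],[0,0,0]],[60,[0,15,0],[0,0,0]],[60,[0,15,0],[0,0,0]],[60,[0,14,0],[0,0,0]],[60,[0,0,0],[0,0,0]],[60,[0,0,0],[0,0,0]],[60,[0,0,0],[0,0,0]]]' 25
python3 -c "
from fit import *
tl();cap('wrist','w4');cap('scene','s4')"
```

```text
t: 5.15
tcp_pos: [496.4, 446.3, 22.2]
eef_rot: [[0.62, 0.001, 0.784], [-0.784, 0.001, 0.62], [-0.0, -1.0, 0.001]]
wrist_force: [0.6, 0.2, 0.1]
gripper_width: 0.635
t 5.15 tcp L [41.8  27.65 22.21] F L [ 0.54 -0.21  0.1 ] w 59.736975641495924
tool in L (cols)
 [[ 0.  0.  1.]
 [-1.  0.  0.]
 [-0. -1.  0.]]
```

View pics/w4.png

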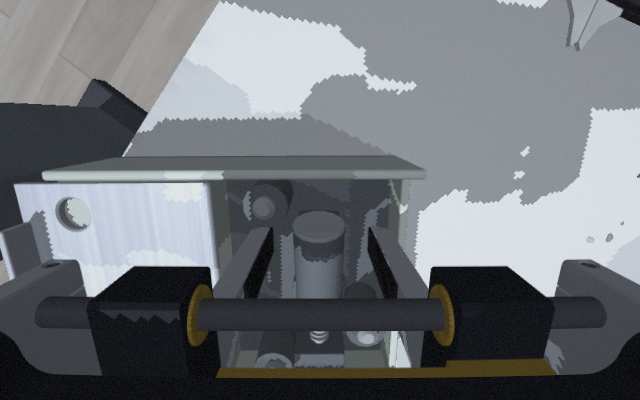

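```bash
python3 -m inch '[[20,[0,0,0],[0,0,0]],[20,[0,0,0],[0,0,0]],[20,[0,0,0],[0,0,0]],[20,[0,0,0],[0,0,0]],[20,[0,0,0],[0,0,0]],[20,[0,0,0],[0,0,0]],[20,[0,0,0],[0,0,0]],[20,[0,0,0],[0,0,0]]]' 25
python3 -c "
from fit import *
tl()"
```

```text
t: 6.05
tcp_pos: [495.9, 446.0, 21.6]
eef_rot: [[0.62, -0.0, 0.784], [-0.784, 0.0, 0.62], [-0.0, -1.0, 0.0]]
wrist_force: [-1.3, 0.3, -0.1]
gripper_width: 0.309
t 6.05 tcp L [41.19 27.74 21.6 ] F L [-0.81  1.07 -0.1 ] w 29.060462606292504
tool in L (cols)
 [[ 0.  0.  1.]
 [-1.  0.  0.]
 [-0. -1.  0.]]
```

```bash
python3 -m inch '[[20,[3,0,0],[0,0,0]],[20,[3,0,0],[0,0,0]],[20,[3,0,0],[0,0,0]],[20,[3,0,0],[0,0,0]],[20,[1.5,0,0],[0,0,0]],[20,[0,0,0],[0,0,0]],[20,[0,0,0],[0,0,0]]]' 30
python3 -c "
from fit import *
tl()
w=cap('wrist','w5');cap('scene','s5')
import cv2
a=cv2.imread('pics/w5.png')[150:400,160:480];cv2.imwrite('pics/w5z.png',cv2.resize(a,None,fx=2.4,fy=2.4,interpolation=3))
a=cv2.imread('pics/s5.png')[200:330,130:300];cv2.imwrite('pics/s5z.png',cv2.resize(a,None,fx=4,fy=4,interpolation=3))
"
```

```text
t: 6.75
tcp_pos: [503.2, 436.7, 21.4]
eef_rot: [[0.621, -0.002, 0.784], [-0.784, 0.003, 0.621], [-0.003, -1.0, 0.0]]
wrist_force: [-4.2, 4.1, 0.6]
gripper_width: 0.309
t 6.75 tcp L [41.12 15.95 21.43] F L [-0.77  5.83  0.58] w 29.05772535900809
tool in L (cols)
 [[ 0. -0.  1.]
 [-1.  0.  0.]
 [-0. -1.  0.]]
```

View pics/w5z.png

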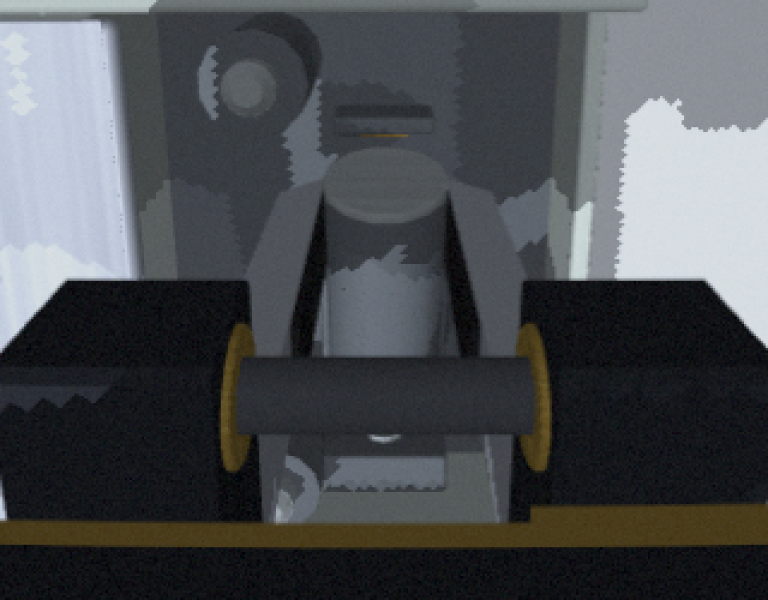

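View pics/s5z.png

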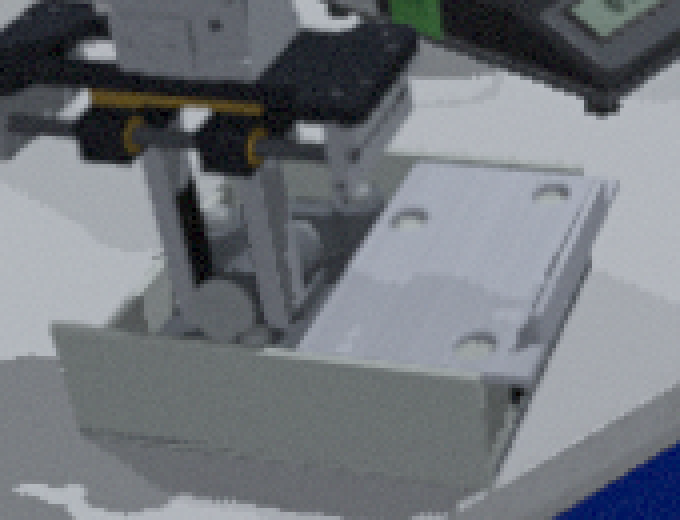

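```bash
python3 -m inch '[[20,[1.5,0,0],[0,0,0]],[20,[1,0,0],[0,0,0]],[20,[0.2,1.6,0],[0,0,-2.2]],[20,[0.2,1.6,0],[0,0,-2.2]],[20,[0.2,1.6,0],[0,0,-2.2]],[20,[0.2,1.6,0],[0,0,-2.2]],[20,[0.2,1.6,0],[0,0,-2.2]],[20,[0.2,1.6,0],[0,0,-2.2]],[20,[0,0,0],[0,0,0]],[20,[0,0,0],[0,0,0]]]' 30
python3 -c "
from fit import *
tl()
w=cap('wrist','w6');cap('scene','s6')
import cv2
a=cv2.imread('pics/w6.png')[150:400,160:480];cv2.imwrite('pics/w6z.png',cv2.resize(a,None,fx=2.4,fy=2.4,interpolation=3))
a=cv2.imread('pics/s6.png')[200:330,130:300];cv2.imwrite('pics/s6z.png',cv2.resize(a,None,fx=4,fy=4,interpolation=3))
"
```

```text
t: 7.85
tcp_pos: [505.1, 434.2, 10.9]
eef_rot: [[0.606, 0.139, 0.783], [-0.763, -0.175, 0.622], [0.224, -0.975, -0.0]]
wrist_force: [-4.6, 5.7, -1.4]
gripper_width: 0.313
t 7.85 tcp L [41.01 12.74 10.92] F L [-0.05  7.3  -1.4 ] w 29.429204029336585
tool in L (cols)
 [[ 0.    0.    1.  ]
 [-0.97 -0.22  0.  ]
 [ 0.22 -0.97 -0.  ]]
```

View pics/w6z.png

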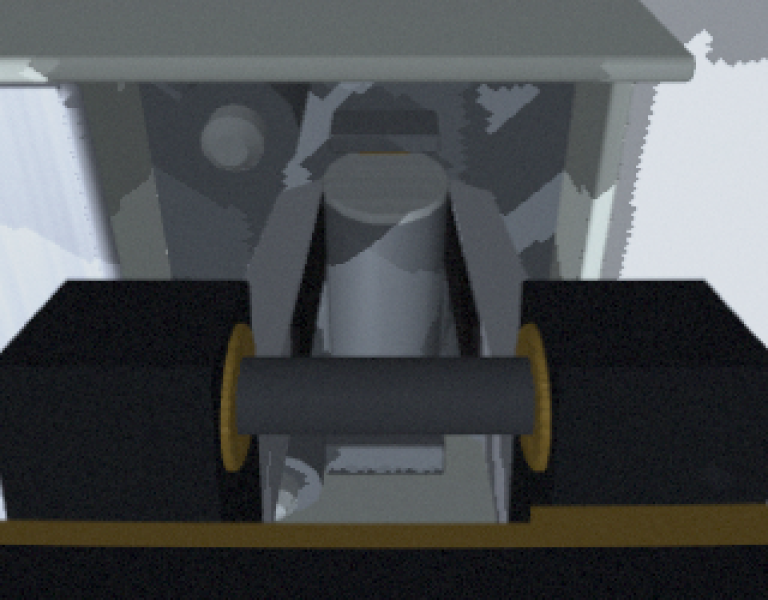

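View pics/s6z.png

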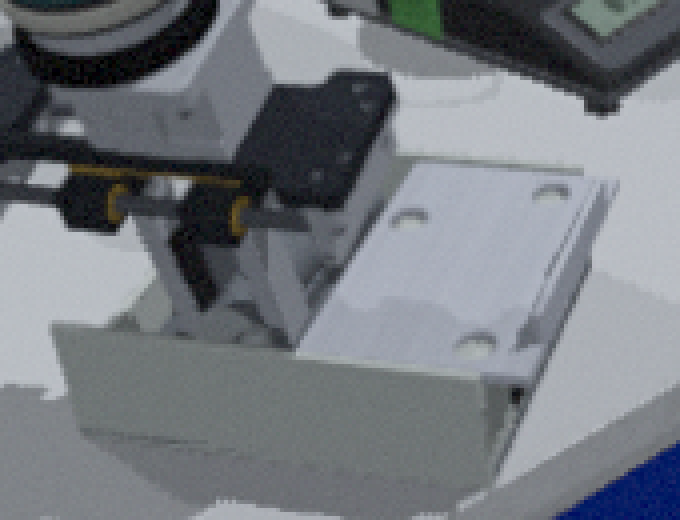

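```bash
python3 -c "
from fit import *
w=cap('wrist')
for v in (207,212,218,224,235,245,255,265,275,285,293):
    d=dep(w,(321,v)); print(v,Rl().T@(d-[P0[0],P0[1],0]))
"
```

```text
207 [42.06 39.64 21.29]
212 [42.07 36.38 21.23]
218 [42.11 30.03 17.28]
224 [42.08 30.03 23.83]
235 [42.03 29.92 34.6 ]
245 [42.03 25.73 37.84]
255 [42.05 19.16 37.96]
265 [42.07 12.07 37.76]
275 [42.1   4.85 37.76]
285 [42.12 -2.99 37.42]
293 [42.14 -9.24 37.45]
```

```bash
python3 -m inch '[[20,[-1.9,-0.4,0],[0,0,0]],[20,[-1.9,-0.4,0],[0,0,0]],[20,[-1.5,-0.4,0],[0,0,0]],[20,[0,0,0],[0,0,0]],[34,[0,0,0],[0,0,0]],[50,[0,0,0],[0,0,0]],[50,[0,0,0],[0,0,0]],[50,[0,0,0],[0,0,0]]]' 30
python3 -c "
from fit import *
tl()
w=cap('wrist','w7')
for v in range(195,296,8):
    d=dep(w,(321,v)); print(v,Rl().T@(d-[P0[0],P0[1],0]))
"
```

```text
t: 8.8
tcp_pos: [504.5, 435.5, 12.4]
eef_rot: [[0.603, 0.142, 0.785], [-0.764, -0.179, 0.62], [0.229, -0.973, 0.001]]
wrist_force: [-0.1, 0.7, 0.8]
gripper_width: 0.529
t 8.8 tcp L [41.4  14.11 12.41] F L [0.36 0.6  0.78] w 49.68386727333
tool in L (cols)
 [[-0.    0.    1.  ]
 [-0.97 -0.23 -0.  ]
 [ 0.23 -0.97  0.  ]]
195 [42.54 41.39  7.97]
203 [42.5  40.77 16.87]
211 [42.47 38.09 21.42]
219 [42.45 36.01 26.67]
227 [42.41 36.   34.72]
235 [42.4  32.31 36.82]
243 [42.4  27.37 37.21]
251 [42.41 21.85 37.01]
259 [42.41 16.22 36.92]
267 [42.42 10.59 37.05]
275 [42.43  4.49 36.86]
283 [42.43 -1.36 37.16]
291 [42.44 -7.62 37.24]
```

View pics/w7.png

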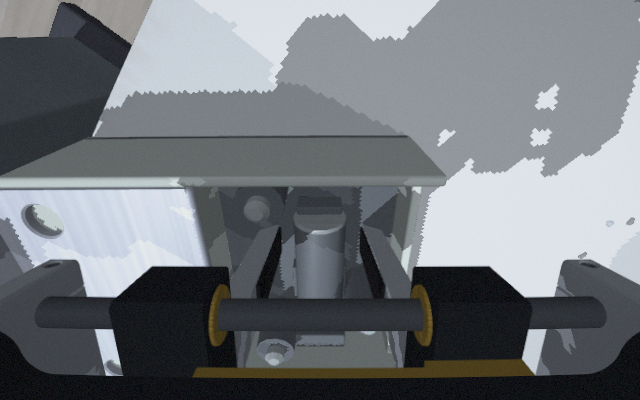

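```bash
python3 -m inch '[[50,[0,-15,0],[0,0,0]],[50,[0,-30,0],[0,0,0]],[50,[0,-30,0],[0,0,3.2]],[50,[0,-30,0],[0,0,5]],[50,[0,-30,0],[0,0,5]],[0,[0,-15,0],[0,0,0]],[0,[0,0,0],[0,0,0]],[0,[0,0,0],[0,0,0]],[0,[0,0,0],[0,0,0]]]' 30
python3 -c "
from fit import *
tl();print(plan([-135,0,160]))
w=cap('wrist','w8');cap('top','t8')
import cv2
a=cv2.imread('pics/t8.png')[140:290,160:360];cv2.imwrite('pics/t8z.png',cv2.resize(a,None,fx=4,fy=4,interpolation=3))
"
```

```text
t: 9.75
tcp_pos: [486.9, 455.5, 156.8]
eef_rot: [[0.621, -0.003, 0.783], [-0.783, -0.003, 0.621], [0.001, -1.0, -0.005]]
wrist_force: [-0.0, -0.2, -0.5]
gripper_width: 0.228
t 9.75 tcp L [ 39.94  40.75 156.75] F L [-0.16 -0.15 -0.51] w 21.435739117994032
tool in L (cols)
 [[ 0. -0.  1.]
 [-1. -0.  0.]
 [ 0. -1. -0.]]
[  40.49   -2.43 -175.02]
```

View pics/w8.png

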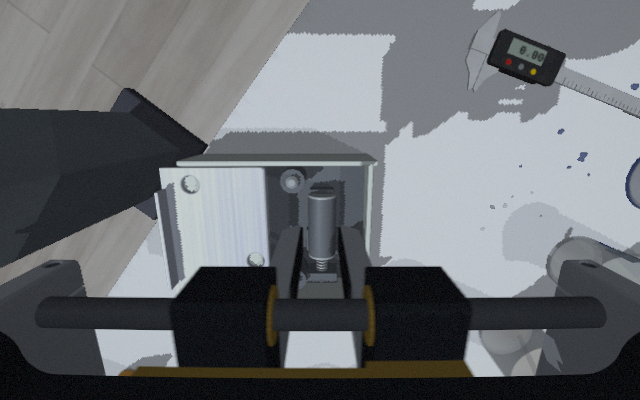

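```bash
python3 -m inch '[[0,[8,0,-35],[0,0,0]],[0,[8,0,-35],[0,0,0]],[0,[8,0,-35],[0,0,0]],[0,[8,0,-35],[0,0,0]],[0,[8,0,-35],[0,0,0]],[0,[0,0,0],[0,0,0]],[0,[0,0,0],[0,0,0]],[0,[0,0,0],[0,0,0]]]' 30
python3 -c "
from fit import *
tl();print(plan([-132,0,58]))
w=cap('wrist','w9');cap('top','t9');cap('scene','s9')
import cv2
a=cv2.imread('pics/t9.png')[140:290,160:360];cv2.imwrite('pics/t9z.png',cv2.resize(a,None,fx=4,fy=4,interpolation=3))
"
```

```text
t: 10.65
tcp_pos: [376.4, 316.4, 159.3]
eef_rot: [[0.621, 0.0, 0.784], [-0.784, 0.0, 0.621], [-0.0, -1.0, 0.0]]
wrist_force: [1.1, 1.0, -0.6]
gripper_width: 0.004
t 10.65 tcp L [-132.98    0.15  159.27] F L [ 1.47  0.06 -0.58] w 0.3591318780892202
tool in L (cols)
 [[ 0.  0.  1.]
 [-1.  0.  0.]
 [-0. -1.  0.]]
[  0.16 101.27   0.95]
```

View pics/w9.png

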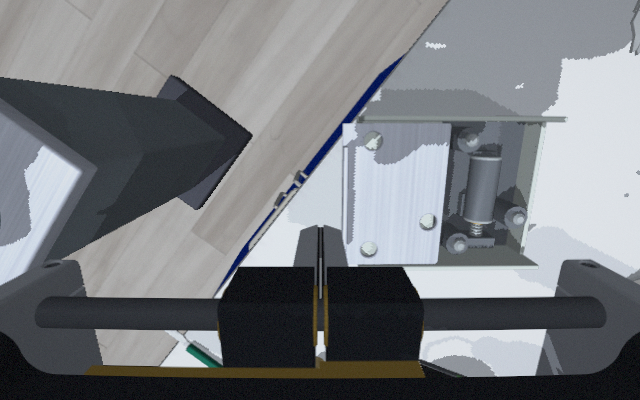

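View pics/t9z.png

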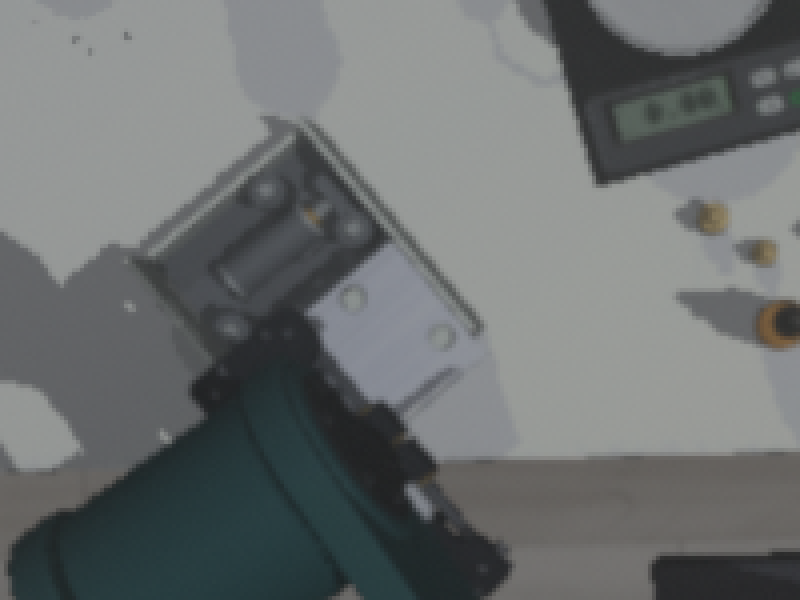

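View pics/s9.png

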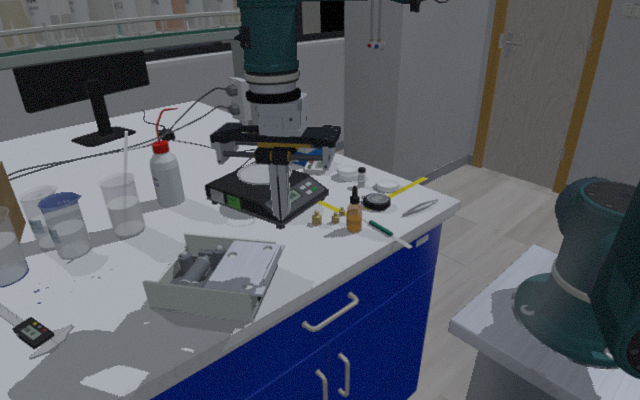

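```bash
python3 -m inch '[[0,[0,25,0],[0,0,0]],[0,[0,25,0],[0,0,0]],[0,[0,25,0],[0,0,0]],[0,[0,25,0],[0,0,0]],[0,[0,0,0],[0,0,0]],[0,[0,0,0],[0,0,0]],[0,[0,0,3],[0,0,0]],[0,[0,0,3],[0,0,0]],[0,[0,0,0],[0,0,0]]]' 30
python3 -c "
from fit import *
tl()
w=cap('wrist','w10');cap('top','t10');cap('scene','s10')
import cv2
a=cv2.imread('pics/s10.png')[200:330,130:330];cv2.imwrite('pics/s10z.png',cv2.resize(a,None,fx=4,fy=4,interpolation=3))
"
```

```text
t: 11.7
tcp_pos: [381.8, 320.2, 60.9]
eef_rot: [[0.62, 0.002, 0.784], [-0.784, 0.002, 0.62], [0.0, -1.0, 0.003]]
wrist_force: [0.2, -0.4, 0.2]
gripper_width: 0.006
t 11.7 tcp L [-126.33   -0.21   60.9 ] F L [-0.08 -0.5   0.15] w 0.5218774139907173
tool in L (cols)
 [[ 0.  0.  1.]
 [-1. -0.  0.]
 [ 0. -1.  0.]]
```

View pics/w10.png

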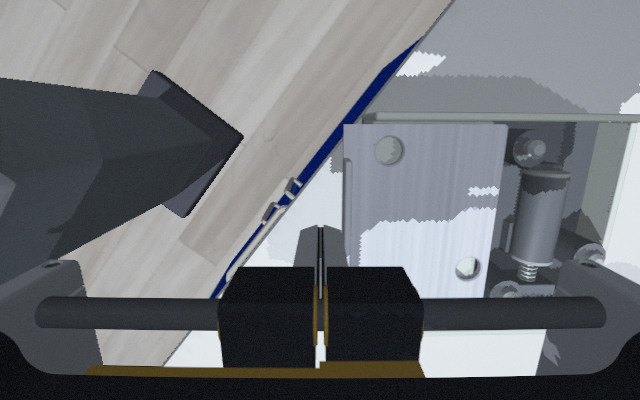

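View pics/s10z.png

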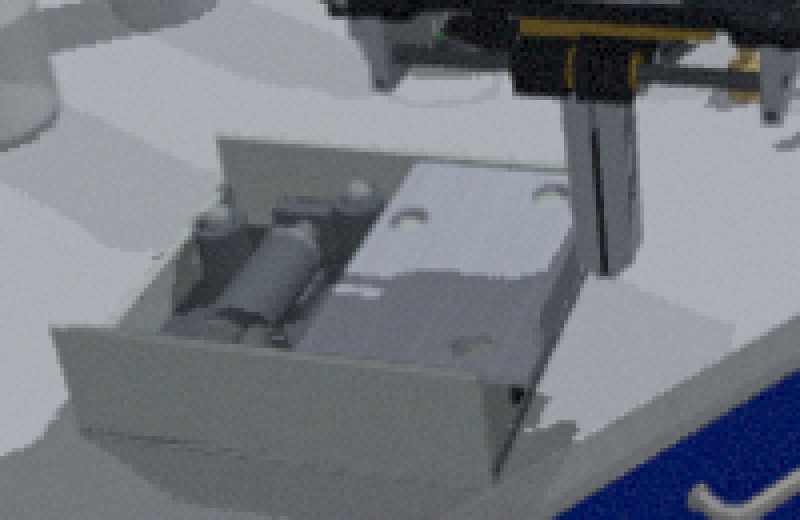

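```bash
python3 -m inch '[[0,[0,1.5,4],[0,0,0]],[0,[0,0,5],[0,0,0]],[0,[0,0,6],[0,0,0]],[0,[0,0,8],[0,0,0]],[0,[0,0,8],[0,0,0]],[0,[0,0,8],[0,0,0]],[0,[0,0,8],[0,0,0]],[0,[0,0,8],[0,0,0]],[0,[0,0,8],[0,0,0]],[0,[0,0,0],[0,0,0]]]' 30
python3 -c "
from fit import *
tl()
w=cap('wrist','w11');cap('top','t11');cap('scene','s11')
import cv2
a=cv2.imread('pics/s11.png')[200:330,130:330];cv2.imwrite('pics/s11z.png',cv2.resize(a,None,fx=4,fy=4,interpolation=3))
"
```

```text
t: 12.85
tcp_pos: [431.6, 359.6, 58.2]
eef_rot: [[0.62, 0.002, 0.784], [-0.784, 0.002, 0.62], [0.0, -1.0, 0.003]]
wrist_force: [-0.7, 0.5, -1.3]
gripper_width: 0.003
t 12.85 tcp L [-62.87  -0.17  58.19] F L [-0.24  0.78 -1.29] w 0.31830329519644257
tool in L (cols)
 [[ 0.  0.  1.]
 [-1. -0.  0.]
 [ 0. -1.  0.]]
```

View pics/w11.png

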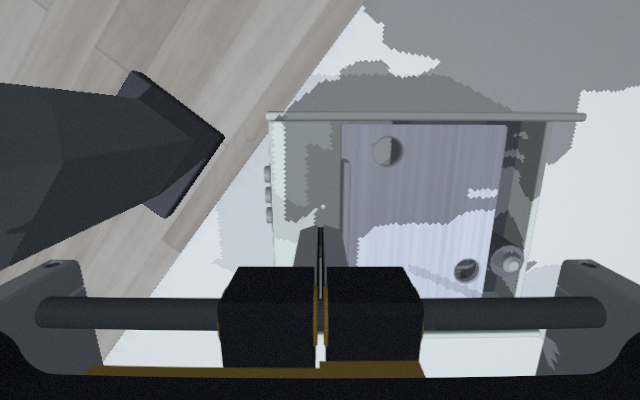

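View pics/s11z.png

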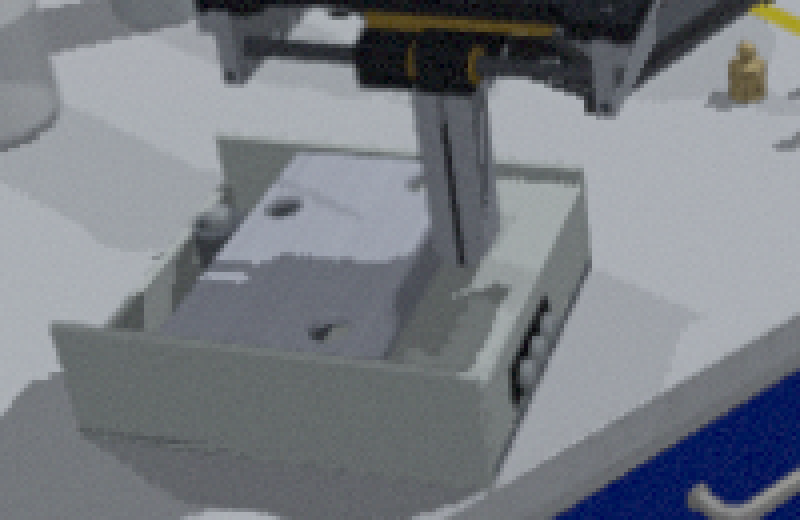

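```bash
python3 -m inch '[[0,[0,0,5],[0,0,0]],[0,[0,0,5],[0,0,0]],[0,[0,0,5],[0,0,0]],[0,[0,0,5],[0,0,0]],[0,[0,0,4],[0,0,0]],[0,[0,0,3],[0,0,0]],[0,[0,0,2],[0,0,0]],[0,[0,0,0],[0,0,0]]]' 30
python3 -c "
from fit import *
tl()
w=cap('wrist','w12');cap('top','t12');cap('scene','s12')
for uv in [(420,150),(420,250),(500,250)]:
    print(Rl().T@(dep(w,uv)-[P0[0],P0[1],0]))
import cv2
a=cv2.imread('pics/s12.png')[200:330,130:330];cv2.imwrite('pics/s12z.png',cv2.resize(a,None,fx=4,fy=4,interpolation=3))
"
```

```text
t: 13.8
tcp_pos: [453.4, 376.8, 58.0]
eef_rot: [[0.62, 0.001, 0.784], [-0.784, 0.001, 0.62], [0.0, -1.0, 0.001]]
wrist_force: [-0.0, -0.1, -0.2]
gripper_width: 0.004
t 13.8 tcp L [-35.09  -0.15  57.98] F L [-0.08 -0.03 -0.17] w 0.3896861958323373
tool in L (cols)
 [[ 0.  0.  1.]
 [-1. -0.  0.]
 [ 0. -1.  0.]]
[24.96 53.84 56.43]
[ 30.41 -10.56  56.36]
[120.41 -36.53  -0.07]
```

View pics/w12.png

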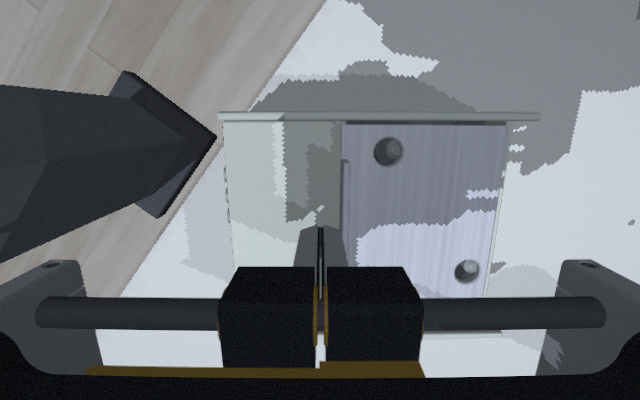

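View pics/s12z.png

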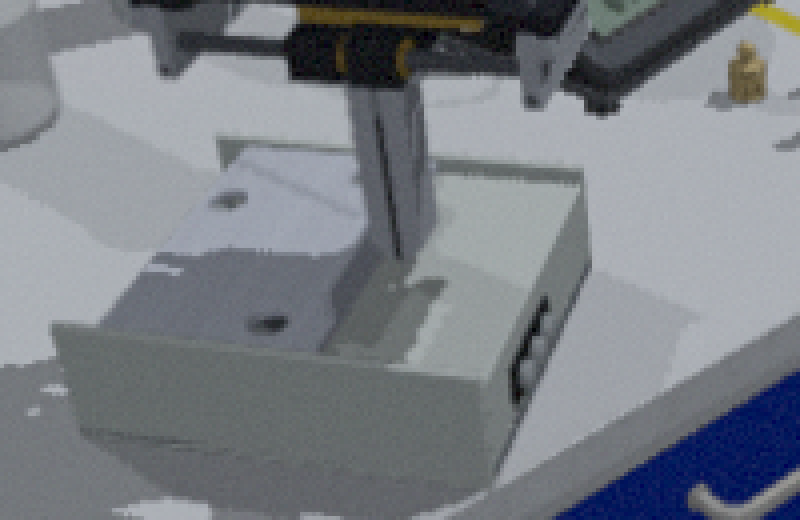

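```bash
python3 -m inch '[[0,[0,0,1.5],[0,0,0]],[0,[0,0,1.5],[0,0,0]],[0,[0,0,1.5],[0,0,0]],[0,[0,0,1.5],[0,0,0]],[0,[0,0,0],[0,0,0]],[0,[0,0,0],[0,0,0]]]' 30
python3 -c "
from fit import *
tl()
w=cap('wrist','w13');cap('top','t13');cap('scene','s13')
for uv in [(420,150),(420,250),(480,230)]:
    print(Rl().T@(dep(w,uv)-[P0[0],P0[1],0]))
import cv2
a=cv2.imread('pics/s13.png')[200:330,130:330];cv2.imwrite('pics/s13z.png',cv2.resize(a,None,fx=4,fy=4,interpolation=3))
"
```

```text
t: 14.55
tcp_pos: [457.8, 380.4, 57.9]
eef_rot: [[0.62, 0.0, 0.784], [-0.784, 0.0, 0.62], [-0.0, -1.0, 0.001]]
wrist_force: [-0.4, -0.5, -0.4]
gripper_width: 0.007
t 14.55 tcp L [-29.45  -0.1   57.92] F L [-0.63 -0.09 -0.43] w 0.6667984763159135
tool in L (cols)
 [[ 0.  0.  1.]
 [-1.  0.  0.]
 [-0. -1.  0.]]
[33.31 53.1  48.23]
[ 38.88 -14.05  48.49]
[78.12  0.22 48.51]
```

View pics/w13.png

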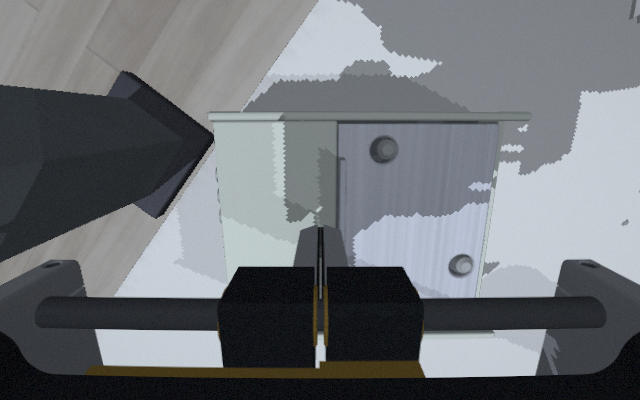

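View pics/s13z.png

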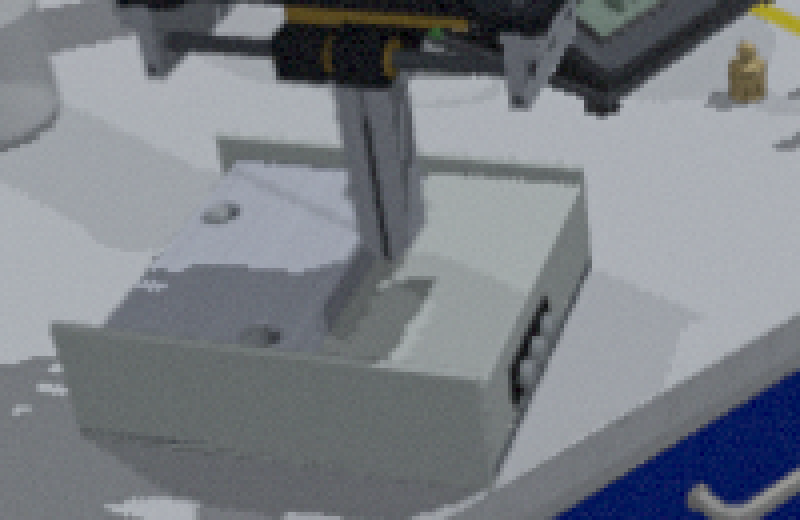

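```bash
python3 -m inch '[[0,[0,0,-4],[0,0,0]],[0,[0,0,-8],[0,0,0]],[0,[0,-25,0],[0,0,0]],[0,[0,-40,0],[0,0,0]],[0,[20,-40,0],[0,0,0]],[0,[35,0,0],[0,0,0]],[0,[35,0,0],[0,0,0]],[0,[30,0,0],[0,0,0]],[0,[0,0,0],[0,0,0]],[0,[0,0,0],[0,0,0]]]' 30
python3 -c "
from fit import *
tl()
w=cap('wrist','w14');cap('top','t14');cap('scene','s14')
R=w['range_z']
pts=L2W(P0,[[-6,50,49],[-6,-50,49],[75,60,49],[75,-60,49],[35,0,49],[35,62,49]])
for uv in px(w,pts):
    if 0<uv[0]<640 and 0<uv[1]<400: print(uv,Rl().T@(dep(w,uv)-[P0[0],P0[1],0]))
import cv2
a=cv2.imread('pics/w14.png')[40:260,100:420];cv2.imwrite('pics/w14z.png',cv2.resize(a,None,fx=2.4,fy=2.4,interpolation=3))
"
```

```text
t: 15.7
tcp_pos: [522.1, 278.2, 162.8]
eef_rot: [[0.619, -0.001, 0.785], [-0.785, 0.001, 0.619], [-0.001, -1.0, -0.0]]
wrist_force: [-0.7, -0.2, 0.3]
gripper_width: 0.006
t 15.7 tcp L [ -42.37 -120.16  162.85] F L [-0.74  0.27  0.33] w 0.5426143562002255
tool in L (cols)
 [[-0. -0.  1.]
 [-1.  0. -0.]
 [-0. -1. -0.]]
[360.91   2.79] [-5.92 50.21 48.37]
[357.78 121.17] [ -5.97 -50.    48.77]
[442.27 132.2 ] [ 75.19 -60.02  48.53]
[404.58  64.47] [35.09  0.06 48.64]
```

View pics/w14.png

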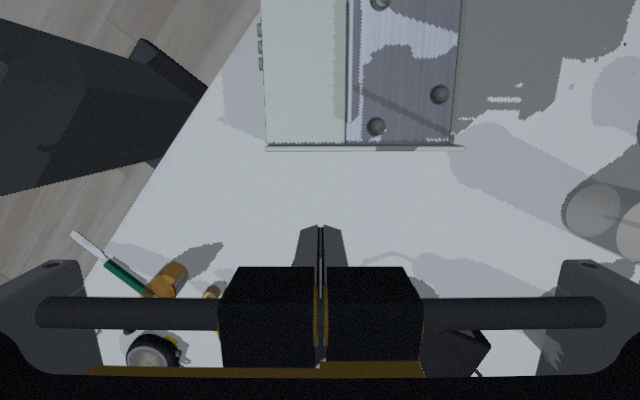

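View pics/s14.png

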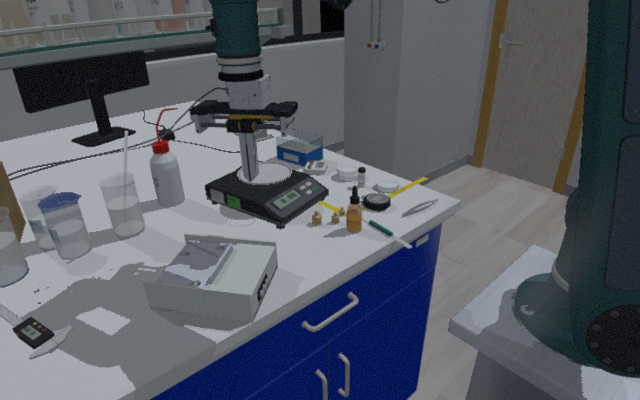

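View pics/t14.png

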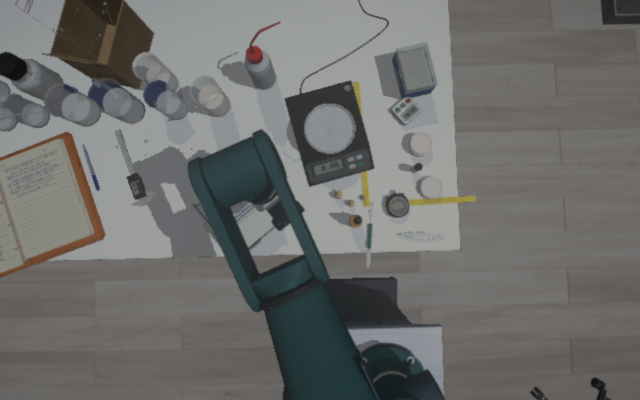

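```bash
python3 -c "
from plant import order
print(order.sign_off())"
```

```text
the job is handed in; nothing more can be done
None
```

The cell is back in its bay and the cover is home over the studs. I handed the job in at about 15.7 s of robot time.

**What I did:** I gripped the cell near its raised end and pushed it about 14 mm against the spring. I then tipped it level, eased it back toward the end wall and released it. After that I pushed the cover at its lip with the fingers shut, without lifting it, until it dropped over the three studs.

**Last checks:**
- **Cell:** after release, depth readings along it gave an even top height of about 37 mm (38 expected). Its +y end was at y = 36, against the end wall. It cannot be seen now that the cover is on.
- **Cover:** after the arm backed off, its top read 48.4 to 48.8 mm at four spots (49 expected), with studs showing in all three holes. The fourth corner was out of the wrist camera's view.
- **Bench:** the bystander things look unmoved in the pictures, and the gripper is clear of everything. The highest wrist force I read was about 7 N, while holding the cell against the spring.

No check failed. The top and wrist cameras disagreed by about 2 mm on the logger's position, within the stated calibration, so I used a joint fit of both.

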